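# Sweep the batteries aside and hold the spring drawer open at the level

## Robot

A 6-joint arm with a two-finger parallel gripper is mounted at the origin on the work surface. World frame = base frame: x ahead of the robot, y to its left, z up, the work surface at z = 0. Lengths are in m, angles in rad, forces in N, time in s.
With the tool pointing down it reaches from about 0.25 to 0.775 m from the base axis. Payload 4 kg.
Tool frame: the origin (TCP) lies midway between the tips of the shut fingers; the grasp point (between the pads) lies 19 mm behind it; z points along the fingers, y is the line along which they close (so a half turn about z gives the same grasp; the last joint's range is limited). The gripper opens to 94 mm and grips with 3 to 60 N. Pads are 16 mm wide; open, the fingers measure 119 mm over their backs; the gripper's body (75 mm by 177 mm) begins 78 mm behind the grasp point.
Start: joints at [1.192, 0.087, 1.371, -0, 1.684, -0.103], TCP at [0.15, 0.529, 0.206] pointing down, gripper open.
Joint ranges: [-3.1, 3.1], [-0.76, 2.03], [0.27, 2.55], [-1.08, 4.22], [0.17, 2.65], [-2.57, 2.57]. Speed limits (rad/s): [2.79, 2.79, 3.14, 3.14, 3.14, 3.14].

## Interface

Orientations are given as [roll, pitch, yaw] about the fixed x, y, z axes, in that order (R = Rz(yaw) Ry(pitch) Rx(roll)).
In Python, from bench import get_obs, snapshot, close_job gives the robot as it stands. The module is installed in compiled form; this text tells all that it offers.
- The arm moves only by the tool drive_tool, never from a script. Its argument "commands" is a list of rows, each a list of 6 numbers: the shift along the tool's x, y, z in units of 0.04 m (1.0 is 0.04 m), then the turn, a rotation vector about the tool's x, y, z in units of 0.1 rad (1.0 is 0.1 rad). In form: [[dx, dy, dz, wx, wy, wz], ...]. A call has 1 to 20 rows; each row shifts and turns the commanded pose from where the row before left it, along the tool's axes as they then stand; what a row does not reach is not made up. A row lasts 1/8 s, in which the tool goes at most 62.5 mm and 10.7 degrees, less where a joint would pass 70% of its speed; a pose out of reach is approached as far as the arm can. A call with a number of a shift or a turn outside -1 to 1 is refused whole. A call with a gripper value outside its range is refused whole. "gripper" is the closure, from 0 (fully open) to 1 (shut), set as the call begins (left out, the last holds). The fingers move at their own pace and stop on an object; the grip force is fixed at half the most. Time passes only in rows, so rows that do not move let the fingers close. It gives the time, the measured TCP pose, the force, the opening and the grip force at its end, in the units of the state.
- get_obs(): the state, without advancing time (a new reading comes with each control period).
- snapshot(name): name is "scene" or "top"; returns a dict with "image" (384x512x3 uint8, blue, green, red), "range_z" (384x512 float32, m along the optical axis (not along the pixel's ray), 0 where there is no reading), "fx", "fy", "cx", "cy" (pixels), "k1" (the pictures are not rectified: a ray, as slopes to the right and down, at radius r is drawn at 1 + k1 r^2 times it, then the intrinsics apply), "rvec" (rotation vector, rad) and "tvec" (3), from world to camera coordinates, as OpenCV has them. Camera axes: x right, y down, z forward; pixel columns grow to the right and rows downward; lengths in m; the calibration is good to about 2 mm. A picture is of the moment at which its call begins.
- close_job(): hands the job in; it is judged then, once.
The state is a dict: "time": time; "joint_positions": joint angles; "qvel": joint speeds; "joint_torque": joint torques, N m; "tool_pos": TCP position; "ee_rot": TCP orientation; "wrist_force": force on the tool from outside, world axes, zero at the start; "wrist_torque": the same for the moment, N m; "width": finger opening in m; "finger_force": force on a finger pad.
Only numpy, scipy, OpenCV 4.12 (cv2) and the standard library are available. Lean on these libraries where they do the work, as an engineer would, in place of code of your own. Each camera call takes 0.05 s, during which the arm holds its last target. There are 200 camera calls.

## Task

Three spare camera batteries lie in the way of the spring-return drawer: with the drawer still shut, sweep them into the open-sided tray with the bamboo hand sweep, without touching them with the gripper. Then let go of the sweep, pull the drawer out by its upright tab until its front is flush with the front face of the little steel level standing beside its path, and keep it there: it springs shut if let go, so finish while still holding it. Leave the other things on the desk where they are.

Things in the scene. Friction and masses are not known exactly. Their poses are not given: they have to be found in the camera images.
- organizer: Smoke-plastic drawer organizer, fixed, 180 deep (x) x 180 wide (y) x 60 high. Origin at the centre of its underside; its -x side is the front, from which the one drawer slides out along -x. Its top is free for 90 mm behind the drawer's tab. The sweep, batteries, level and tray are laid out around it: the batteries in front, the level in front on its -y side, the tray in front on its +y side, the sweep beyond the level.
- drawer (a joint): How far the drawer is out: 0 shut, up to 0.12 m, growing as it moves along the organizer's -x. A spring pulls it shut with about 3.5 N when shut and 35 N/m more as it comes out (about 6.5 N at 90 mm); 0.4 N friction. It does not latch.
- drawer_front (a point): Centre of the outer face of the drawer's flat front panel (180 wide, 58 high, 8 thick), 30 above the desk; with the drawer shut it lies 98 in front (-x) of the organizer's origin. Moves with the drawer; axes as the organizer's.
- drawer_tab (a point): Middle of the top edge of the upright pull tab on the drawer's front: a plate 8 thick (x) and 30 wide (y), standing from the organizer's top (60 above the desk) up to 99 above the desk, its front face in line with the front panel. Moves with the drawer; axes as the organizer's.
- level: Steel hot shoe level, a 20 x 20 x 32 high cube on a small foot with bubble windows, stuck to the desk in front of the organizer, on its -y side about 125 from the organizer's middle line (35 outside the drawer's side), its front face 50 to 90 out from the shut drawer's front. Origin at the centre of its underside; its front face is 10 towards its -x, its axes are parallel to the organizer's. It is the mark for the drawer.
- tray: Fixed low wooden catch tray, 160 (x) x 175 (y), 30 high, walls 5 thick on its +y, +x and -x sides, open on its -y side facing the batteries; floor level with the desk (no lip). Origin at the centre of its underside: the mouth is at y = -87 mm, the far wall's inside at +82 mm, the side walls' insides at x = -75 and +75 mm.
- sweep: Bamboo hand sweep, loose, 0.16 kg or so, standing upright on its head: a bar 110 long (x), 24 thick (y), 32 high, with an upright handle 24 (x) x 20 (y) in its middle from 32 to 103 above the desk. Origin at the centre of its underside.
- battery1: Camera battery, loose black block 36 (x) x 28 (y) x 16 high, about 45 g. Origin at the centre of its underside. The three lie in front of the drawer in a strip 90 mm wide that begins about 26 mm from its shut front, from about 45 mm on the -y side of the organizer's middle line to 120 mm on its +y side.
- battery2: Camera battery, like battery1.
- battery3: Camera battery, like battery1.
- lens: Bystander: short black zoom lens standing upright, 67 across, 76 high; origin at the centre of its underside, beside the organizer's -y side.
- blower: Bystander: blue rocket blower standing on its fins, about 84 across, 140 high; beside the organizer's +y side, behind the tray.
- coaster: Bystander: white ceramic disc 96 across, 8 high, at the far -y side.
- quick_plate: Bystander: aluminium tripod plate 50 x 40 x 16 high, on the robot's side of the batteries.
- filter_case: Bystander: round grey filter case 62 across, 14 high, on the robot's side of the tray.
- card_reader: Bystander: aluminium card reader 60 x 40 x 14 high, on the robot's side of the level.
- hard_case: Bystander: black card case 55 x 90 x 20 high, lying on the rear half of the organizer's top.
Not all that is in view belongs to the job. Leave any orange look-alike of the battery1 alone. Leave any green or pink look-alike of the sweep alone.

How it is judged:
On the way, in this order (a step that is already met when the one before it is completed fails the run):
1. all three batteries lie in the tray while the drawer is still shut (y of battery1 in the frame of tray between -0.08 and 0.083 m and x of battery1 in the frame of tray between -0.075 and 0.075 m and height (world z) of each of battery1, battery2, battery3 below 0.02 m and y of battery2 in the frame of tray between -0.08 and 0.083 m and x of battery2 in the frame of tray between -0.075 and 0.075 m and y of battery3 in the frame of tray between -0.08 and 0.083 m and x of battery3 in the frame of tray between -0.075 and 0.075 m and value of joint drawer below 0.012 m), for 0.2 s.
2. the drawer's front is level with the steel level's front face (x of drawer_front in the frame of level between -0.017 and -0.003 m), for 0.3 s.
At the end, for the whole second after the job is handed in: Drawer front within 7 mm of the steel level's front face along the drawer's travel, at rest, held there by the fingers (over 1 N; the sweep let go and not touching the organizer); the centres of all three batteries inside the tray's walls and mouth, down on its floor (all of step 2 and y of battery1 in the frame of tray between -0.08 and 0.083 m and x of battery1 in the frame of tray between -0.075 and 0.075 m and height (world z) of each of battery1, battery2, battery3 below 0.02 m and y of battery2 in the frame of tray between -0.08 and 0.083 m and x of battery2 in the frame of tray between -0.075 and 0.075 m and y of battery3 in the frame of tray between -0.08 and 0.083 m and x of battery3 in the frame of tray between -0.075 and 0.075 m and contact force between the fingers and organizer above 1 N and contact force between the fingers and sweep below 0.1 N and contact force between sweep and organizer below 0.1 N and velocity of joint drawer between -0.01 and 0.01 m/s); the arm keeps its last pose, push and grip.
It fails at once if a battery is touched by the gripper or arm instead of the sweep (contact force between any of the fingers, the arm and battery1 above 0.5 N or contact force between any of the fingers, the arm and battery2 above 0.5 N or contact force between any of the fingers, the arm and battery3 above 0.5 N).
It fails at once if a bystander is moved more than 30 mm (distance of any of lens, blower, coaster, quick_plate, filter_case, card_reader, hard_case from where it was at the start of the episode above 0.03 m).
It also fails if it takes over 48 s, if anything falls off the work surface, if the arm or the gripper's body presses on something with over 40 N, if the wrist force passes 120 N, or if a joint passes its speed limit or range.

## Working session

There is one attempt and no reset: what is moved stays moved. The work goes in short steps, Python scripts to look and compute and a tool call to move; the robot and the scene stay as the last step left them, time stands still between calls to the robot, and variables do not carry over. Pictures are saved under pics/ and viewed, at most 10 in all, crops included, and the job is handed in when it is done.

Besides the shell and the picture viewer there is one more tool, called after ">>>" as a command line: name --pt "numbers of a row" for each row, then --argument value for the rest. drive_tool: Moves the arm, as the interface text tells. Its arguments: {"type":"object","properties":{"commands":{"type":"array"},"gripper":{"type":"number"}},"required":["commands"]}

```bash
mkdir -p pics
cat > h.py <<'E'
import numpy as np, cv2
from bench import get_obs, snapshot, close_job
def cloud(s):
    h,w=s["range_z"].shape
    u,v=np.meshgrid(np.arange(w),np.arange(h))
    K=np.array([[s["fx"],0,s["cx"]],[0,s["fy"],s["cy"]],[0,0,1]])
    p=cv2.undistortPoints(np.stack([u,v],-1).reshape(-1,1,2).astype(float),K,np.array([s["k1"],0,0,0.])).reshape(h,w,2)
    z=s["range_z"]; c=np.dstack([p*z[...,None],z])
    R=cv2.Rodrigues(np.array(s["rvec"],float))[0]
    W=(c-np.array(s["tvec"]).ravel())@R
    W[z==0]=np.nan
    return W
E
python3 - <<'E'
from h import *
a=[snapshot(n) for n in("scene","top")]
for n,s in zip(("scene","top"),a):
    cv2.imwrite(f"pics/{n}0.png",cv2.resize(s["image"],(800,600),interpolation=cv2.INTER_CUBIC))
    np.savez(f"{n}0.npz",W=cloud(s),im=s["image"])
    print(n, s["tvec"],s["rvec"])
o=get_obs();print(o)
E
```

```text
scene [ 0.43105098 -0.17479548  1.2717317 ] [ 1.03527285  2.38480441 -1.07967217]
top [-0.05981079  0.55464782  1.26240654] [ 2.14658616 -2.10816609  0.14995041]
{'time': 0.1, 'joint_positions': array([ 1.19190354e+00,  8.78770616e-02,  1.37208024e+00, -1.21470718e-06,
        1.68361013e+00, -1.03110917e-01]), 'qvel': array([-0.00021718, -0.00157435, -0.00459288, -0.0001818 , -0.00198759,
        0.00099854]), 'joint_torque': array([ 2.07583005e-03, -3.41252840e+01, -3.03300834e+01,  7.21187750e-02,
        3.04260955e-02, -7.31477326e-05]), 'tool_pos': array([0.1495923 , 0.52875434, 0.20443504]), 'ee_rot': array([-3.13962824e+00, -2.02059456e-04,  2.86581045e+00]), 'wrist_force': array([-0.480496  ,  0.11901362,  0.79339531]), 'wrist_torque': array([-0.05112024,  0.01986346,  0.02819169]), 'finger_force': 0.0, 'width': 0.09393493818227905}
```

View pics/top0.png

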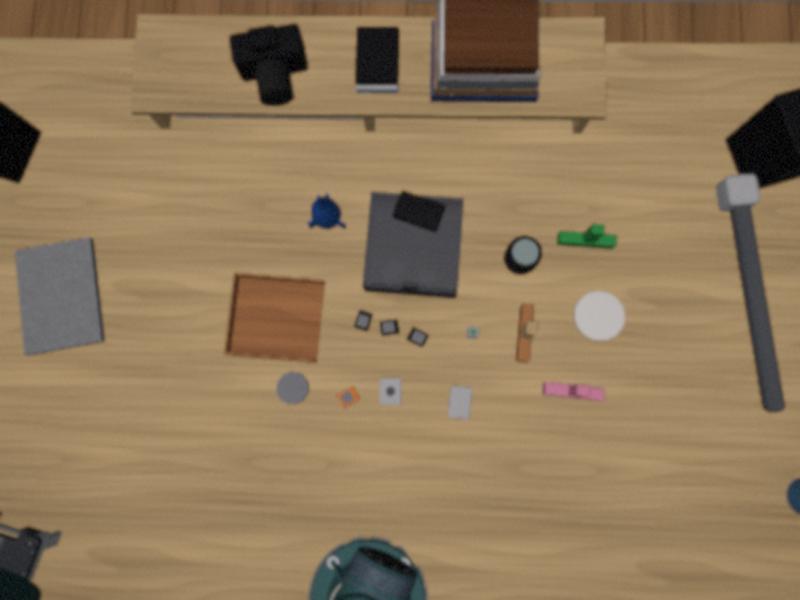

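View pics/scene0.png

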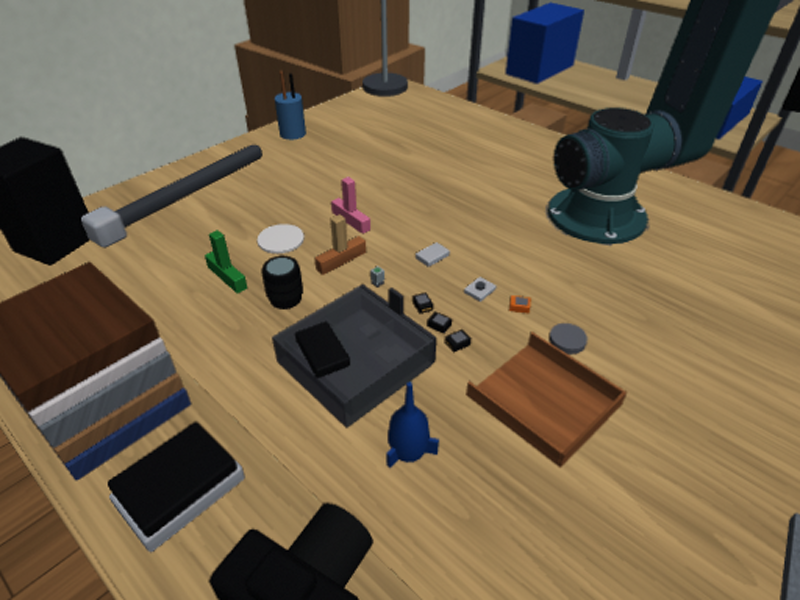

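The top view (800x600 scale) shows the organizer at (413,245), batteries at (363,320), (389,327), (418,337), the level at (473,332), the natural-bamboo sweep at (526,332) and the tray at (276,318). The scene view agrees. Next I'll measure them.

Run:
```python
from h import *
def rect(P):
    r=cv2.minAreaRect((P[:,:2]*1000).astype(np.float32));return [np.round(r[0],1),np.round(r[1],1),round(r[2],1)]
for n in("top","scene"):
    d=np.load(n+"0.npz");W=d["W"]
    x,y,z=np.moveaxis(W,-1,0)
    desk=(x>.2)&(x<.8)&(abs(y)<.5)&(abs(z)<.02)
    print(n,"desk z med",np.nanmedian(z[desk]))
    m=(z>.007)&(x>.25)&(x<.95)&(y<.45)&(y>-.45)&(z<.16)
    nl,L,st,_=cv2.connectedComponentsWithStats(m.astype(np.uint8),connectivity=4)
    for i in range(1,nl):
        if st[i,4]<12: continue
        P=W[L==i]; top=P[:,2].max(); T=P[P[:,2]>np.percentile(P[:,2],90)-.006]
        print(st[i],"ztop %.3f"%top,"all",rect(P),"top",rect(T), d["im"][L==i].mean(0).astype(int))
```

```text
top desk z med -0.0008786678128737482
[  89   44  299   41 6685] ztop 0.160 all [array([917.2,   9.7]), array([880. ,  65.5]), 90.0] top [array([921.3, -23.5]), array([ 57.3, 552. ]), 0.0] [ 82 109 130]
[ 232  121   65   70 3893] ztop 0.103 all [array([655.2, -74. ]), array([179.9, 189.9]), 86.5] top [array([653.6, -64.3]), array([ 89.9, 179.6]), 72.3] [68 67 68]
[196 123  26  24 362] ztop 0.141 all [array([713.4,  90.4]), array([67.7, 75.2]), 63.3] top [array([712.9,  98.1]), array([21.3, 26.2]), 23.4] [80 54 42]
[357 143  33  16 372] ztop 0.107 all [array([ 674.3, -403.6]), array([95.2, 26.4]), 84.8] top [array([ 673.3, -410.4]), array([22.5, 20.5]), 88.3] [ 57 106  54]
[322 151  25  25 483] ztop 0.082 all [array([ 632.8, -281. ]), array([64.8, 63.5]), 87.7] top [array([ 633.9, -281.8]), array([59.9, 61.9]), 1.4] [81 86 84]
[143 174  65  57 417] ztop 0.036 all [array([511.7, 191.9]), array([174.4, 160.8]), 86.4] top [array([511.6, 193.5]), array([169.9, 160.1]), 86.1] [ 57  86 120]
[379 186   5   4  13] ztop 0.012 all [array([ 568. , -426.8]), array([ 8.3, 12.7]), 45.0] top [array(
[... 5111 characters left out ...]
] top [array([513.8, 193.7]), array([175.4, 164.1]), 86.1] [39 53 76]
[285 211  16  14 135] ztop 0.020 all [array([513.9,  22.4]), array([27.9, 35.1]), 74.6] top [array([513.7,  22.5]), array([27.8, 35. ]), 74.0] [45 44 44]
[  99  230  107  122 3891] ztop 0.160 all [array([920.5, -14.8]), array([349.3,  59.4]), 89.9] top [array([946.1,  24.8]), array([268.1,  33.6]), 84.3] [ 75 107 128]
[247 244  34  53 939] ztop 0.143 all [array([724.3, 111.7]), array([41.9, 71.3]), 42.1] top [array([721.9, 101.7]), array([18.8, 21. ]), 48.2] [73 34 15]
[216 343  54  41 997] ztop 0.160 all [array([903.8, 228.7]), array([52.1, 77.6]), 48.5] top [array([922.8, 217.5]), array([53.9,  3.6]), 11.8] [ 68 101 122]
```

>>> drive_tool --pt "0 0 0 0 0 -1" --pt "0 0 0 0 0 -1" --pt "-0.53 -0.98 0 0 0 0" --pt "-0.53 -0.98 0 0 0 0" --pt "-0.53 -0.98 0 0 0 0" --pt "-0.53 -0.98 0 0 0 0" --pt "-0.53 -0.98 0 0 0 0" --pt "-0.53 -0.98 0 0 0 0" --pt "-0.53 -0.98 0 0 0 0" --pt "-0.53 -0.98 0 0 0 0" --pt "-0.53 -0.98 0 0 0 0" --pt "-0.53 -0.98 0 0 0 0" --pt "-0.53 -0.98 0 0 0 0" --pt "-0.53 -0.98 0 0 0 0" --pt "-0.53 -0.98 0 0 0 0" --pt "-0.53 -0.98 0 0 0 0" --pt "-0.53 -0.98 0 0 0 0" --pt "-0.53 -0.98 0 0 0 0" --pt "-0.53 -0.98 0 0 0 0" --pt "-0.53 -0.98 0 0 0 0" --gripper 0

```text
time: 2.6
tool_pos: [0.477, -0.2045, 0.2049]
ee_rot: [3.141, -0.001, 3.066]
wrist_force: [0.8, 0.3, 0.5]
width: 0.0941
finger_force: 0.0
```

>>> drive_tool --pt "-0.17 -0.69 0 0 0 0" --pt "-0.17 -0.69 0 0 0 0" --pt "-0.18 -0.68 0 0 0 0" --pt "0 0 0 0 0 0" --pt "0 0 0.8 0 0 0" --pt "0 0 0.8 0 0 0" --pt "0 0 0.8 0 0 0" --pt "0 0 0.8 0 0 0" --pt "0 0 0.65 0 0 0" --pt "0 0 0 0 0 0" --pt "0 0 0 0 0 0"

```text
time: 3.98
tool_pos: [0.4919, -0.2867, 0.0527]
ee_rot: [-3.141, 0.001, 3.066]
wrist_force: [-1.0, -0.4, -0.5]
width: 0.0942
finger_force: 0.0
```

Run:
```python
from h import *
s=snapshot("scene");cv2.imwrite("pics/s1.png",cv2.resize(s["image"][70:240,150:360],(800,648))[:600])
```

```text
(no output)
```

View pics/s1.png

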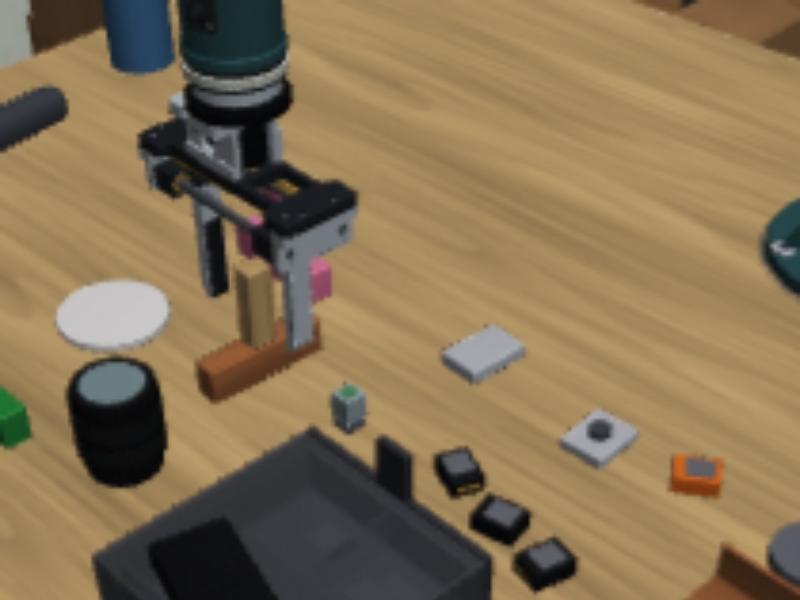

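The handle, at (255,300), stands between the fingers at (212,250) and (300,300), and the bar is clear. Closing and lifting.

>>> drive_tool --pt "0 0 0 0 0 0" --pt "0 0 0 0 0 0" --pt "0 0 0 0 0 0" --pt "0 0 0 0 0 0" --pt "0 0 0 0 0 0" --pt "0 0 0 0 0 0" --pt "0 0 0 0 0 0" --pt "0 0 -0.5 0 0 0" --pt "0 0 -0.5 0 0 0" --pt "0 0 -0.5 0 0 0" --pt "0 0 0 0 0 0" --gripper 1

```text
time: 5.4
tool_pos: [0.4923, -0.2876, 0.113]
ee_rot: [-3.14, 0.003, 3.066]
wrist_force: [-0.6, 0.4, -1.4]
width: 0.0198
finger_force: 30.0
```

Run:
```python
from h import *
o=get_obs();print(o["tool_pos"],o["width"],o["finger_force"])
C=[]
for n in("top","scene"):
    s=snapshot(n);W=cloud(s);x,y,z=np.moveaxis(W,-1,0)
    m=(abs(x-.49)<.08)&(abs(y+.289)<.05)&(z>.03)&(z<.107)
    P=W[m]; 
    b=P[(P[:,2]<.098)&(P[:,2]>.045)]
    print(n,len(P),cv2.minAreaRect((b[:,:2]*1000).astype(np.float32)))
    print(" z hist",np.histogram(P[:,2],bins=np.arange(.03,.11,.01)))
```

```text
[ 0.49226828 -0.28762653  0.11301177] 0.01979081963792204 29.98114675283432
top 127 ((460.2987976074219, -286.60845947265625), (24.38742446899414, 44.62964630126953), 85.1171875)
 z hist (array([ 0,  0,  7,  7, 22, 91,  0]), array([0.03, 0.04, 0.05, 0.06, 0.07, 0.08, 0.09, 0.1 ]))
scene 470 ((496.736572265625, -286.62451171875), (28.31589126586914, 110.63699340820312), 86.47550964355469)
 z hist (array([  0,   0,  65,  90, 100, 167,  28]), array([0.03, 0.04, 0.05, 0.06, 0.07, 0.08, 0.09, 0.1 ]))
```

>>> drive_tool --pt "0.08 0.6 0 0 0 0" --pt "0.08 0.85 0 0 0 0" --pt "0.08 0.85 0 0 0 0" --pt "0.08 0.85 0 0 0 0" --pt "0.06 0.6 0 0 0 0" --pt "0 0.3 0 0 0 0" --pt "0 0 0 0 0 0" --pt "0 0 0.5 0 0 0" --pt "0 0 0.5 0 0 0" --pt "0 0 0.3 0 0 0" --pt "0 0 0.15 0 0 0" --pt "0 0 0 0 0 0"

```text
time: 7.0
tool_pos: [0.4889, -0.1249, 0.0601]
ee_rot: [-3.141, 0.002, 3.065]
wrist_force: [-11.7, 4.4, 27.2]
width: 0.0194
finger_force: 30.0
```

Run:
```python
from h import *
s=snapshot("scene");cv2.imwrite("pics/s2.png",cv2.resize(s["image"][110:270,190:390],(750,600)))
```

```text
(no output)
```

View pics/s2.png

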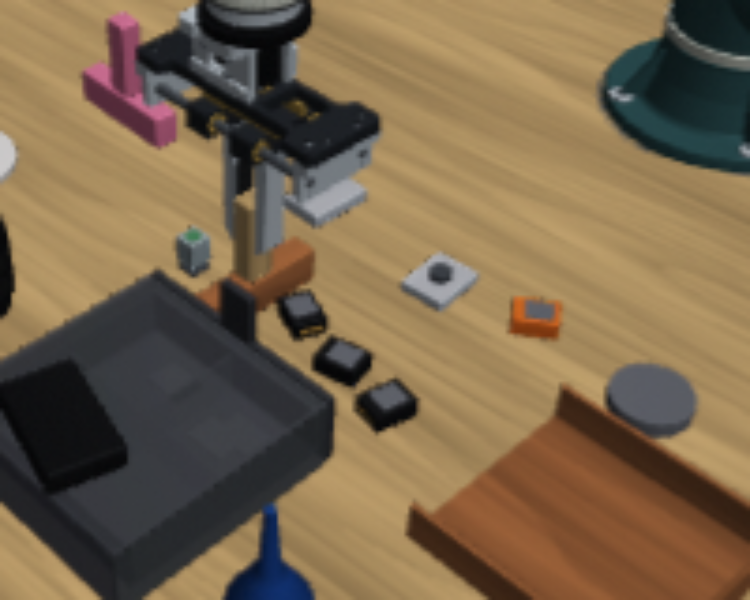

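>>> drive_tool --pt "0 0 -0.1 0 0 0" --pt "0 0 0 0 0 0"

```text
time: 7.3
tool_pos: [0.4896, -0.1253, 0.0601]
ee_rot: [-3.141, 0.003, 3.065]
wrist_force: [-2.7, 1.8, 10.9]
width: 0.0197
finger_force: 30.0
```

Run:
```python
from h import *
for n in("scene","top"):
    s=snapshot(n);W=cloud(s);x,y,z=np.moveaxis(W,-1,0);im=s["image"].astype(int)
    col=(im[...,2]-im[...,0]>30)
    m=(abs(x-.49)<.075)&(y<-.1)&(y>-.15)&(z>.012)&(z<.06)&col
    P=W[m];print(n,len(P),cv2.minAreaRect((P[:,:2]*1000).astype(np.float32)))
    for a in np.arange(.43,.56,.01):
        q=P[(P[:,0]>=a)&(P[:,0]<a+.01)]
        if len(q): print("%.2f n%d zmax %.3f zmin %.3f ymax %.3f ymin %.3f"%(a,len(q),*np.percentile(q[:,2],[92,5]),q[:,1].max(),q[:,1].min()))
```

```text
scene 263 ((489.7205810546875, -119.34085845947266), (35.24757385253906, 102.26581573486328), 85.91355895996094)
0.43 n3 zmax 0.033 zmin 0.031 ymax -0.122 ymin -0.131
0.44 n28 zmax 0.034 zmin 0.017 ymax -0.109 ymin -0.134
0.45 n31 zmax 0.034 zmin 0.014 ymax -0.110 ymin -0.132
0.46 n32 zmax 0.034 zmin 0.014 ymax -0.110 ymin -0.132
0.47 n21 zmax 0.033 zmin 0.013 ymax -0.101 ymin -0.121
0.48 n27 zmax 0.052 zmin 0.016 ymax -0.112 ymin -0.118
0.49 n32 zmax 0.053 zmin 0.016 ymax -0.113 ymin -0.119
0.50 n54 zmax 0.059 zmin 0.030 ymax -0.113 ymin -0.137
0.51 n2 zmax 0.033 zmin 0.032 ymax -0.137 ymin -0.139
0.52 n12 zmax 0.034 zmin 0.031 ymax -0.123 ymin -0.138
0.53 n19 zmax 0.034 zmin 0.031 ymax -0.117 ymin -0.138
0.54 n2 zmax 0.035 zmin 0.033 ymax -0.124 ymin -0.128
top 108 ((452.6449279785156, -124.19598388671875), (23.808212280273438, 38.147422790527344), 89.67808532714844)
0.43 n21 zmax 0.032 zmin 0.015 ymax -0.112 ymin -0.134
0.44 n24 zmax 0.033 zmin 0.026 ymax -0.112 ymin -0.133
0.45 n34 zmax 0.034 zmin 0.026 ymax -0.112 ymin -0.136
0.46 n24 zmax 0.035 zmin 0.025 ymax -0.115 ymin -0.136
0.47 n5 zmax 0.032 zmin 0.029 ymax -0.118 ymin -0.130
```

>>> drive_tool --pt "0 0 -0.05 0 0 0" --pt "0 0.2 0 0 0 0" --pt "0.005 0.35 0 0 0 0" --pt "0.005 0.4 0 0 0 0" --pt "0.005 0.4 0 0 0 0" --pt "0.005 0.4 0 0 0 0" --pt "0.005 0.4 0 0 0 0" --pt "0.005 0.4 0 0 0 0" --pt "0.005 0.4 0 0 0 0" --pt "0.005 0.4 0 0 0 0" --pt "0.005 0.4 0 0 0 0" --pt "0.005 0.4 0 0 0 0" --pt "0.005 0.3 0 0 0 0" --pt "0 0.15 0 0 0 0"

```text
time: 9.15
tool_pos: [0.5003, 0.0601, 0.0601]
ee_rot: [-3.14, 0.001, 3.067]
wrist_force: [-0.3, -11.3, 8.2]
width: 0.0198
finger_force: 30.0
```

Run:
```python
from h import *
s=snapshot("scene");cv2.imwrite("pics/s3.png",cv2.resize(s["image"][130:310,200:440],(800,600)))
```

```text
(no output)
```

View pics/s3.png

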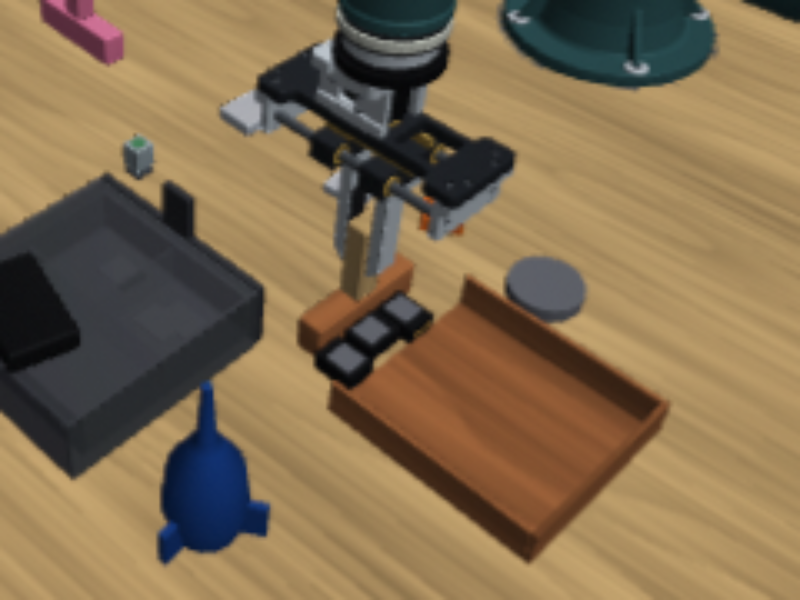

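The batteries sit side by side along the bar at (345,362), (372,333) and (405,312), just before the mouth. The +x one is close to the tray wall's end at (335,390), so I'll measure the clearance.

```bash
cat > t.py <<'E'
from h import *
# mean offset between cameras: top +(2,.8), scene -(2,.8) mm
th=-0.065; T=np.array([.5125,.1932]); X=np.array([np.cos(th),np.sin(th)]);Y=np.array([-X[1],X[0]])
for n,o in(("scene",(-.002,-.0008)),("top",(.002,.0008))):
    s=snapshot(n);W=cloud(s);x,y,z=np.moveaxis(W,-1,0);im=s["image"].astype(int)
    tx=(W[...,:2]+o-T)@X;ty=(W[...,:2]+o-T)@Y
    dark=(im.max(-1)-im.min(-1)<28)&(z>.008)&(z<.027)&(abs(tx)<.1)&(ty>-.17)&(ty<.085)
    P=np.c_[tx[dark],ty[dark]]*1000
    print(n,"dark",len(P),"tx %.0f..%.0f ty %.0f..%.0f"%(P[:,0].min(),P[:,0].max(),P[:,1].min(),P[:,1].max()))
    nl,L,st,_=cv2.connectedComponentsWithStats(dark.astype(np.uint8),connectivity=4)
    for i in range(1,nl):
        if st[i,4]>20: print("  ",st[i,4],np.round(cv2.minAreaRect(np.c_[tx[L==i],ty[L==i]].astype(np.float32)*1000)[:2],0).tolist())
    for k in(1,-1):
        w=(z>.02)&(z<.04)&(abs(tx-k*.0775)<.015)&(ty>-.08)&(ty<.06)
        print("  wall",k,np.percentile(tx[w],[5,50,95])*1000 if w.sum() else None)
E
python3 t.py
```

```text
scene dark 473 tx -99..100 ty -169..-52
   424 [[11.0, -104.0], [36.0, 97.0]]
   47 [[83.0, -168.0], [33.0, 3.0]]
  wall 1 [75.79180332 79.36775801 80.70722008]
  wall -1 [-79.23065835 -75.67090829 -73.28296421]
top dark 57 tx -38..-18 ty -118..-89
   57 [[-29.0, -104.0], [19.0, 29.0]]
  wall 1 [76.0188156  78.16657658 80.39745899]
  wall -1 [-78.71822602 -76.63002943 -74.18335019]
```

>>> drive_tool --pt "0 0.2 0 0 0 0" --pt "0 0.35 0 0 0 0" --pt "0.005 0.4 0 0 0 0" --pt "0.005 0.4 0 0 0 0" --pt "0.005 0.4 0 0 0 0" --pt "0.005 0.3 0 0 0 0" --pt "0 0.15 0 0 0 0" --pt "0 0 0 0 0 0"

```text
time: 10.3
tool_pos: [0.5058, 0.1486, 0.0601]
ee_rot: [3.141, 0.0, 3.067]
wrist_force: [-0.7, -2.1, 7.1]
width: 0.0196
finger_force: 30.0
```

```bash
python3 t.py
python3 - <<'E'
from h import *
s=snapshot("scene");cv2.imwrite("pics/s4.png",cv2.resize(s["image"][130:310,200:440],(800,600)))
E
```

```text
scene dark 529 tx -100..99 ty -170..1
   43 [[83.0, -168.0], [32.0, 2.0]]
   479 [[11.0, -16.0], [36.0, 98.0]]
  wall 1 [75.66051259 79.27675528 81.013293  ]
  wall -1 [-79.46451485 -75.65169224 -73.42474404]
top dark 26 tx -37..-17 ty -58..80
   24 [[-28.0, -6.0], [19.0, 10.0]]
  wall 1 [75.77526177 77.80282841 80.50516282]
  wall -1 [-78.81266189 -76.66511606 -74.27220035]
```

View pics/s4.png

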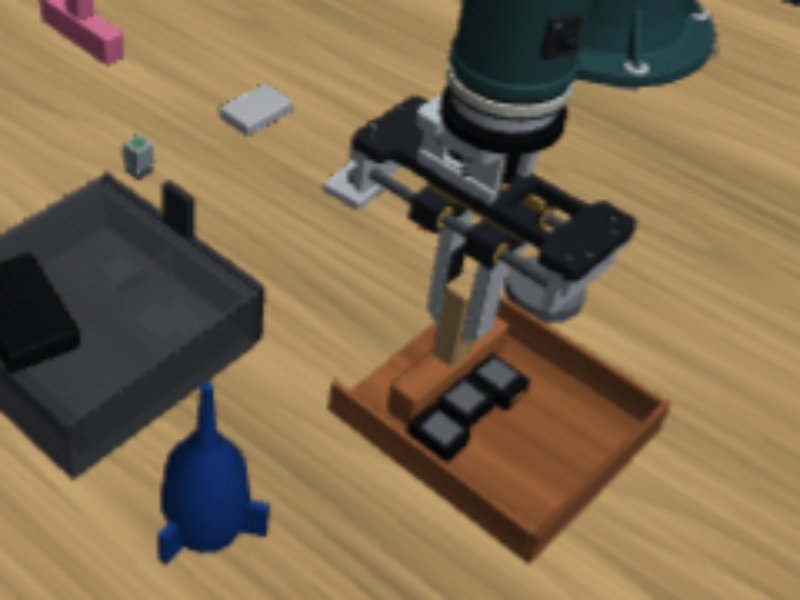

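All three batteries are in the tray at (440,428), (468,398) and (500,373), with ty about -16 mm. Releasing the sweep, rising and turning.

>>> drive_tool --pt "0 0 0 0 0 0" --pt "0 0 0 0 0 0" --pt "0 0 0 0 0 0" --pt "0 0 0 0 0 0" --pt "0 0 0 0 0 0" --pt "0 0 -0.4 0 0 0" --pt "0 0 -0.6 0 0 0" --pt "0 0 -0.8 0 0 0" --pt "0 0 -0.8 0 0 0" --pt "0 0 -0.8 0 0 0" --gripper 0

```text
time: 11.7
tool_pos: [0.5063, 0.1471, 0.1981]
ee_rot: [3.141, 0.002, 3.066]
wrist_force: [0.8, 0.7, 0.2]
width: 0.0939
finger_force: 0.0
```

>>> drive_tool --pt "0 0 0 0 0 1" --pt "0 0 0 0 0 1" --pt "0 0 0 0 0 1" --pt "0 0 0 0 0 1" --pt "0 0 0 0 0 1" --pt "0 0 0 0 0 1" --pt "0 0 0 0 0 1" --pt "0 0 0 0 0 1" --pt "0 0 0 0 0 1" --pt "0 0 0 0 0 1" --pt "0 0 0 0 0 1" --pt "0 0 0 0 0 1" --pt "0 0 0 0 0 1" --pt "0 0 0 0 0 1" --pt "0 0 0 0 0 1" --pt "0 0 0 0 0 0.6" --pt "0 0 0 0 0 0"

```text
time: 13.82
tool_pos: [0.5063, 0.1472, 0.1968]
ee_rot: [3.14, -0.001, 1.506]
wrist_force: [-0.3, 0.4, -0.3]
width: 0.0942
finger_force: 0.0
```

```bash
python3 t.py
python3 - <<'E'
from h import *
th=-0.065; X=np.array([np.cos(th),np.sin(th)]);Y=np.array([-X[1],X[0]]);F=np.array([.5629,-.0674])
for n,o in(("scene",(-.002,-.0008)),("top",(.002,.0008))):
    s=snapshot(n);W=cloud(s);z=W[...,2];a=(W[...,:2]+o-F)@X*1000;b=(W[...,:2]+o-F)@Y*1000
    m=(z>.07)&(z<.105)&(abs(a)<30)&(abs(b)<40)
    print(n,"tab",m.sum(),np.percentile(a[m],[3,50,97]),np.percentile(b[m],[3,97]),np.percentile(z[m],98))
    m=(z>.012)&(z<.055)&(abs(b)<85)&(a<25)&(a>-30)
    print(" front",m.sum(),np.percentile(a[m],[3,20,50]) if m.sum() else 0)
    m=(z>.03)&(z<.045)&(abs(a+65)<25)&(abs(b+126)<25)
    print(" level top a",np.percentile(a[m],[3,50,97]),"b",np.percentile(b[m],[3,97]))
E
```

```text
scene dark 527 tx -100..100 ty -170..1
   48 [[83.0, -168.0], [33.0, 3.0]]
   477 [[12.0, -16.0], [36.0, 98.0]]
  wall 1 [75.80147874 79.19467881 80.71798673]
  wall -1 [-79.3456986  -75.73495031 -73.56488508]
top dark 46 tx -23..56 ty -29..81
   33 [[44.0, -24.0], [25.0, 12.0]]
  wall 1 [75.4069107  77.54202877 80.49617032]
  wall -1 [-78.826472   -76.60995187 -74.43142811]
scene tab 97 [1.5362044  6.51031493 8.23821867] [-12.8767954   14.48913187] 0.1014831220273301
 front 0 0
 level top a [-73.33263975 -63.76608271 -54.54322199] b [-136.16170991 -115.729064  ]
top tab 44 [0.09570558 2.08797883 8.1568754 ] [-12.50751241  13.58059434] 0.10202796827390188
 front 158 [-0.28206018  0.13545724  0.66809608]
 level top a [-74.4672277  -65.53917673 -56.53898226] b [-134.09612128 -116.56137755]
```

>>> drive_tool --pt "-0.875 0.31 0 0 0 0" --pt "-0.875 0.31 0 0 0 0" --pt "-0.875 0.31 0 0 0 0" --pt "-0.875 0.31 0 0 0 0" --pt "-0.875 0.31 0 0 0 0" --pt "-0.875 0.31 0 0 0 0" --pt "0 0 0 0 0 0" --pt "0 0 0.8 0 0 0" --pt "0 0 0.8 0 0 0" --pt "0 0 0.8 0 0 0" --pt "0 0 0.5 0 0 0" --pt "0 0 0.2 0 0 0" --pt "0 0 0 0 0 0" --pt "0 0 0 0 0 0"

```text
time: 15.78
tool_pos: [0.5675, -0.0671, 0.0729]
ee_rot: [3.139, 0.0, 1.506]
wrist_force: [0.3, 0.2, 0.8]
width: 0.094
finger_force: 0.0
```

Run:
```python
from h import *
s=snapshot("scene");cv2.imwrite("pics/s5.png",cv2.resize(s["image"][110:290,150:390],(800,600)))
```

```text
(no output)
```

View pics/s5.png

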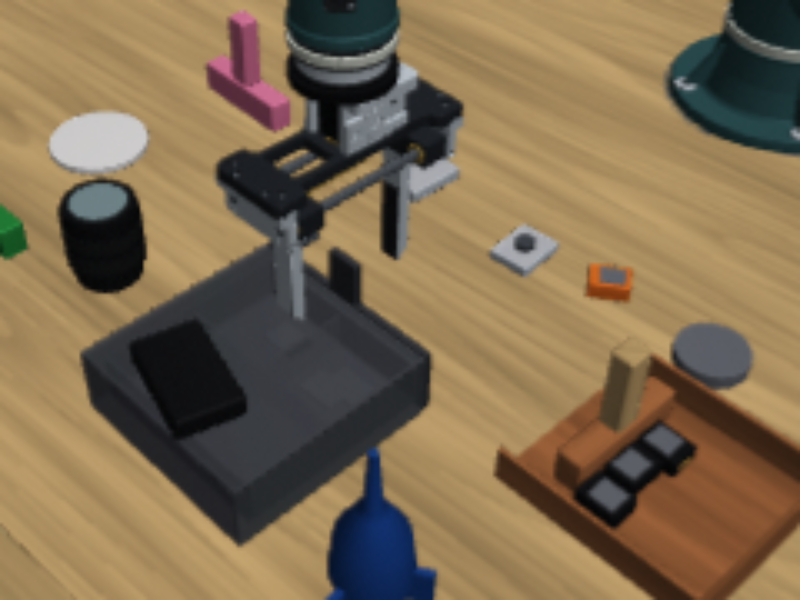

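The tab at (345,278) stands between the two fingers at (290,275) and (397,210). The sweep stands free in the tray. Closing.

>>> drive_tool --pt "0 0 0 0 0 0" --pt "0 0 0 0 0 0" --pt "0 0 0 0 0 0" --pt "0 0 0 0 0 0" --pt "0 0 0 0 0 0" --pt "0 0 0 0 0 0" --pt "0 0 0 0 0 0" --pt "0 0 0 0 0 0" --gripper 1

```text
time: 16.82
tool_pos: [0.5667, -0.0672, 0.0715]
ee_rot: [3.142, -0.0, 1.506]
wrist_force: [-0.2, 0.0, -0.5]
width: 0.0173
finger_force: 0.0
```

>>> drive_tool --pt "0 0 0 0 0 0" --pt "0 0 0 0 0 0" --pt "0 0 0 0 0 0"

```text
time: 17.2
tool_pos: [0.5666, -0.0672, 0.0715]
ee_rot: [-3.142, -0.0, 1.506]
wrist_force: [-0.4, -0.5, 0.6]
width: 0.0078
finger_force: 30.0
```

>>> drive_tool --pt "0 -0.15 0 0 0 0" --pt "0 -0.3 0 0 0 0" --pt "0 -0.35 0 0 0 0" --pt "0 -0.35 0 0 0 0" --pt "0 -0.35 0 0 0 0" --pt "0 -0.25 0 0 0 0" --pt "0 -0.12 0 0 0 0" --pt "0 0 0 0 0 0" --pt "0 0 0 0 0 0" --pt "0 0 0 0 0 0"

```text
time: 18.45
tool_pos: [0.4929, -0.0626, 0.0714]
ee_rot: [3.139, 0.0, 1.506]
wrist_force: [6.2, -1.4, -4.6]
width: 0.0077
finger_force: 30.0
```

```bash
python3 t.py
python3 - <<'E'
from h import *
th=-0.065; X=np.array([np.cos(th),np.sin(th)]);Y=np.array([-X[1],X[0]]);F=np.array([.5629,-.0674])
o=get_obs();print(o["tool_pos"],(o["tool_pos"][:2]-F)@X,o["wrist_force"],o["width"])
for n,o in(("scene",(-.002,-.0008)),("top",(.002,.0008))):
    s=snapshot(n);W=cloud(s);z=W[...,2];a=(W[...,:2]+o-F)@X*1000;b=(W[...,:2]+o-F)@Y*1000
    m=(z>.045)&(z<.064)&(abs(b)<86)&(abs(b)>20)&(a<-50)&(a>-100)
    print(n," front top edge",m.sum(),np.percentile(a[m],[2,5,20,50,98]) if m.sum() else 0)
    m=(z>.03)&(z<.045)&(abs(a+65)<25)&(abs(b+126)<25)
    print(" level top a",np.percentile(a[m],[3,50,97]))
    if n=="scene": cv2.imwrite("pics/s6.png",cv2.resize(s["image"][110:290,150:390],(800,600)))
E
```

```text
scene dark 524 tx -99..100 ty -170..2
   35 [[86.0, -168.0], [27.0, 3.0]]
   479 [[11.0, -16.0], [35.0, 98.0]]
  wall 1 [75.97994505 79.27296531 80.86566378]
  wall -1 [-79.05079629 -75.55141019 -73.35999805]
top dark 198 tx -37..57 ty -29..-1
   76 [[44.0, -16.0], [25.0, 27.0]]
   122 [[-7.0, -14.0], [58.0, 28.0]]
  wall 1 [75.49143607 78.17684729 80.53271749]
  wall -1 [-78.86112627 -76.6665608  -74.26262762]
[ 0.49291073 -0.0626173   0.07142801] -0.07015213112545717 [ 5.33330004 -1.37364459 -3.76009559] 0.007671092822312215
scene  front top edge 281 [-73.95796545 -72.97462993 -68.87950977 -66.84684937 -56.29483488]
 level top a [-72.95355236 -63.89482018 -54.21186572]
top  front top edge 58 [-73.81483521 -73.37323211 -72.20381007 -68.96365296 -56.35379768]
 level top a [-74.12782246 -66.17903226 -56.09489373]
```

View pics/s6.png

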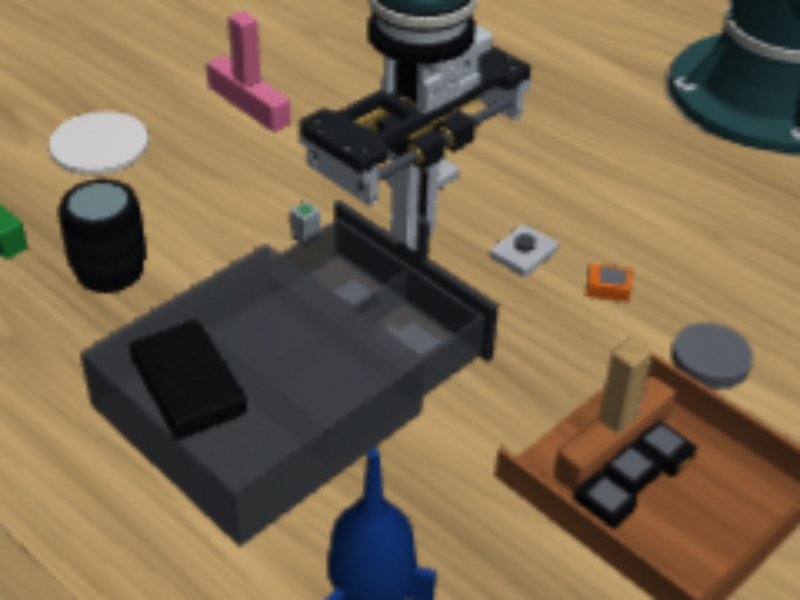

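The drawer is held out with its front at -74 mm against the level's face at -74.5 mm. The batteries are in the tray and the sweep is free, so I'm handing in.

>>> drive_tool --pt "0 0 0 0 0 0" --pt "0 0 0 0 0 0" --pt "0 0 0 0 0 0"

```text
time: 19.02
tool_pos: [0.4929, -0.0626, 0.0714]
ee_rot: [3.139, 0.0, 1.506]
wrist_force: [6.5, -0.1, -4.1]
width: 0.0079
finger_force: 30.0
```

```bash
python3 -c "
from h import *
print(close_job())"
```

```text
the job is handed in; nothing more can be done
None
```

The job is handed in at about 19 s, with no verdict returned: all three batteries are in the tray, the sweep is let go and standing free in the tray, and the gripper is holding the drawer with its front within about 1 mm of the level's front face by camera measurement.

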